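# Refit the shed radio's knobs and hold the power push

### The arm

A 6-joint arm with a two-finger parallel gripper is mounted at the origin on the work surface; the furniture and walls round the work are solid. World frame = base frame: x ahead of the robot, y to its left, z up, the work surface at z = 0. Lengths are in mm, angles in rad, forces in N, time in s.
With the tool pointing down it reaches from about 275 to 750 mm from the base axis. Payload 10.2 kg.
Tool frame: the origin (TCP) lies between the finger pads; the fingertips stand 17 mm ahead of it and the grasp point (between the pads) lies 2 mm behind it (tips_ahead is the distance from the TCP to the fingertips, in mm); z points along the fingers, y is the line along which they close (so a half turn about z gives the same grasp; the last joint's range is limited). The gripper opens to 85 mm and grips with 20 to 120 N. Pads are 22 mm wide; open, the fingers measure 114 mm over their backs; the gripper's body (76 mm by 85 mm) begins 54 mm behind the grasp point. The pads swing forward as they close: fully open they stand 13 mm farther back than shut.
Start: joints at [-1.554, 0.313, 1.498, -0, 1.331, -0.223], TCP at [124.678, -509.987, 248.294] pointing down, gripper open.
Joint ranges: [-2.94, 2.94], [-0.97, 2.17], [0.19, 2.56], [-1.23, 4.37], [0.02, 3.11], [-2.88, 2.88]. Speed limits (rad/s): [2.39, 2.39, 3.01, 3.14, 3.14, 3.14].

### API

Orientations are given as a unit quaternion [w, x, y, z].
In Python, from rig import sense, capture, finish_job, boxes_of, tips_ahead gives the robot as it stands.
- The arm moves only by the tool drive_tool, never from a script. Its argument "commands" is text: rows parted by semicolons, each of 7 numbers parted by spaces: the shift along the world's x, y, z in units of 0.1 m (1.0 is 0.1 m), then the turn, a rotation vector about the world's x, y, z in units of pi/4 rad (1.0 is pi/4 rad), then the opening in per cent of the stroke, from 0 (shut) to 100 (fully open). A call has 1 to 20 rows; each row shifts and turns the commanded pose from where the row before left it; what a row does not reach is not made up. A row lasts 1/12 s, in which the tool goes at most 41.7 mm and 7.16 degrees, less where a joint would pass 70% of its speed; a pose out of reach is approached as far as the arm can. A call with a number of a shift or a turn outside -1 to 1 is refused whole. A call with a gripper value outside its range is refused whole. The fingers move at their own pace and stop on an object; "force" is the grip in N (left out, the last holds). Time passes only in rows, so rows that do not move let the fingers close. It gives the time, the measured TCP pose, the force, the opening and the grip force at its end, in the units of the state.
- sense(): the state, without advancing time (a new reading comes with each control period).
- capture(name): name is "scene" or "top" or "wrist"; returns a dict with "pixels" (480x640x3 uint8, blue, green, red), "fov_y" (degrees; the focal length in pixels is half the picture's height over the tangent of half this angle, whatever the lens; pixels are square), "cx", "cy" (the principal point, pixels), "position" and "attitude" of the camera in the world; the wrist camera has in their place "tool_from_camera" (4x4, takes a point from camera to tool coordinates, whose origin is the TCP and whose axes are the flange's). Camera axes: x right, y down, z forward; pixel columns grow to the right and rows downward; lengths in mm; the calibration is good to about 2 mm. The wrist camera is an equidistant fisheye: a pixel r from the principal point sees the ray r / f radians off the axis. A picture is of the moment at which its call begins: read the wrist's pose just before it. There is no depth.
- finish_job(): hands the job in; it is judged then, once.
Trained networks look in a picture, given as the dict that the camera call returned (one of the last four; its "shot" number tells which), for a name from the list of things; names that differ only in an ending like _2 or _b are one class to them, and where a whole thing is asked for, a point or a joint stands for the part that bears it (a point fixed in the world has none). Each returns a list of dicts, best first, with "confidence" (0 to 1); they miss things now and then, are a little off and sometimes report something else, mostly with a low value. They report only what shows in the picture. A call takes as long as a camera call. They do not tell look-alikes from the thing itself.
- boxes_of(picture, name): "position" ([column, row] in pixels, amid what is visible of it).
The state is a dict: "time_s": time; "joints": joint angles; "dq": joint speeds; "tau": joint torques, N m; "eef_pos": TCP position; "ee_rot": TCP orientation; "force": force on the tool from outside, world axes, zero at the start; "wrist_torque": the same for the moment, N m; "grip_width": opening from 0.0 (shut) to 1.0 (fully open); "grip_force": force on a finger pad.
Only numpy, scipy, OpenCV 4.12 (cv2) and the standard library are available. Lean on these libraries where they do the work, as an engineer would, in place of code of your own. Each camera call takes 0.05 s, during which the arm holds its last target. There are 200 camera calls.

### The job

Two knobs were pulled off the shed radio to clean the paint from them. Turn each so that its D-shaped bore matches the flat of its shaft and push it on gently until it is fully home: the small knob on the one tone shaft in the back row that is bare, then the large knob on the volume shaft at the front. Volume is also the power button, so press the large knob well in against its spring and finish while still holding it pressed in; leave the other things on the table where they are.

Things in the scene. Friction and masses are not known exactly. Their poses are not given: they have to be found in the camera images.
- radio: Fixed table radio, pale wooden case 140 deep (x) x 216 wide (y) x 112 mm high, grille in front (-x), bare metal control panel on top, 112 mm above the table. Origin: centre of the underside. In its axes the volume shaft stands at x=-33, y=-37.5 mm (front row, larger scale; left of it a display and keys under 3 mm high), three tone controls at x=+30, y=+73, 0, -73 mm (back row)
- small_knob: Small round control knob, black, ribbed side, 30 mm diameter, 26 mm high, 20 g, loose, standing on the table bore down. Origin: centre of the underside, z up. D-bore 16 mm deep, open below, 11.4 mm across; its flat is 2.5 mm from the axis on the +x side, where the raised white pointer line points. Slides on freely (play 0.7 mm, at the flat 0.5 mm). Home: underside 4 mm above the panel
- large_knob: Large round control knob of the same make, with the same D-bore (flat on its +x side, where the white pointer line is): 42 mm diameter, 28 mm high, 40 g, loose, standing on the table bore down, about where the small knob may stand another time. Origin: centre of the underside, z up. Home: underside 8 mm above the panel while the shaft is not pressed in
- small_bore_end (a point): Centre of the closed upper end of the small knob's bore, 16 mm above its underside; axes as the knob's
- large_bore_end (a point): Centre of the closed upper end of the large knob's bore, 16 mm above its underside; axes as the knob's
- small_pointer (a point): Point on the white pointer line on top of the small knob, 10 mm from its axis towards its +x (the side of the bore's flat)
- large_pointer (a point): Point on the white pointer line on top of the large knob, 10 mm from its axis towards its +x (the side of the bore's flat)
- tone_unit: Fixed brass nut and washer of the one bare tone control (any of the three places of the back row), carrying the bare shaft. Origin: where the shaft leaves the panel, 112 mm above the table; z up
- fitted_a: One of the two tone controls that already have a knob, just like the small knob; the knob's top is 30 mm above the panel. Origin: on its axis, at the panel
- fitted_b: The other tone control that already has a knob, the same. Origin: on its axis, at the panel
- tone_tip (a point): Tip of the bare tone shaft, on its axis, 20 mm above the panel. Upright steel D-shaft, 10 mm diameter, flat over its whole length 2 mm from the axis and facing this point's +x; z up. The last 2.5 mm are chamfered to 0.6 of the section. It turns with light friction (0.02 N m), does not move down. A knob fits when its +x and this +x point the same way (within about 8 degrees)
- volume_tip (a point): Tip of the volume shaft, on its axis, 24 mm above the panel when not pressed: the same 10 mm D-shaft with chamfered tip, flat facing this point's +x, z up. It turns with the same light friction and can be pressed down; a knob fits it as on the tone shaft
- volume_shaft (a joint): How far the volume shaft is pressed in, m: 0 = out, 0.005 = at its stop. Spring return: it begins to move at about 4 N, needs 7 N at the stop, and comes up again when let go
- paint_box: Wooden paint box with its lid shut, 200 x 261 x 75 mm, long side ahead of the robot, standing between the knobs and the radio; reach over it. Origin: centre of the underside; bystander
- eraser: White vinyl eraser, 22 x 58 x 12 mm, lying on the table; bystander
- glue_stick: Glue stick, 24 mm thick, 96 mm long, lying on the table; bystander
Not all that is in view belongs to the job. What is shaped like the large_knob but purple is not meant.

How it is judged:
By the outcome, as a careful person would: the job done as asked, in the order asked, and still so for the second after the job is handed in, while the arm keeps its last pose, push and grip.
It also fails if it takes over 64 s, if anything falls off the work surface, if the arm or the gripper's body presses on something with over 40 N, if the wrist force passes 120 N, or if a joint passes its speed limit or range.

## Working session

There is one attempt and no reset: what is moved stays moved. The work goes in short steps, Python scripts to look and compute and a tool call to move; the robot and the scene stay as the last step left them, time stands still between calls to the robot, and variables do not carry over. Pictures are saved under pics/ and viewed, at most 10 in all, crops included, and the job is handed in when it is done.

Besides the shell and the picture viewer there is one more tool, called after "Call:" as name(argument=value, ...) on one line, values as JSON. drive_tool: Moves the arm, as the interface text tells. Shifts and turns lie within -1 to 1; 1 stands for 0.1 m of shift or pi/4 rad of turn. Its arguments: {"type":"object","properties":{"commands":{"type":"string"},"force":{"type":"number"}},"required":["commands"]}

```bash
ls; mkdir -p pics
cat > h.py <<'E'
import numpy as np, cv2
from scipy.spatial.transform import Rotation as R
from rig import sense, capture, finish_job, boxes_of, tips_ahead
def q(w): return R.from_quat([w[1],w[2],w[3],w[0]])
def shot(name):
    s=sense(); p=capture(name); p['s']=s; p['n']=name
    f=240/np.tan(np.radians(p['fov_y'])/2); p['f']=f
    if name=='wrist':
        T=np.array(p['tool_from_camera']); Rt=q(s['ee_rot']).as_matrix()
        p['C']=Rt@T[:3,3]+np.array(s['eef_pos']); p['M']=Rt@T[:3,:3]
    else:
        a=np.array(p['attitude']); p['M']=a if a.shape==(3,3) else q(a).as_matrix(); p['C']=np.array(p['position'])
    return p
def ray(p,uv):
    d=np.array([uv[0]-p['cx'],uv[1]-p['cy']],float)
    if p['n']=='wrist':
        r=np.hypot(*d); th=r/p['f']; v=np.r_[np.sin(th)*d/max(r,1e-9),np.cos(th)]
    else: v=np.r_[d/p['f'],1]
    return p['M']@v
def at(p,uv,z):
    v=ray(p,uv); return p['C']+v*(z-p['C'][2])/v[2]
def pix(p,X):
    v=p['M'].T@(np.array(X,float)-p['C'])
    if p['n']=='wrist':
        r=np.hypot(*v[:2]); th=np.arctan2(r,v[2]); return np.array([p['cx'],p['cy']])+p['f']*th*v[:2]/max(r,1e-9)
    return np.array([p['cx'],p['cy']])+p['f']*v[:2]/v[2]
E
python3 - <<'E'
from h import *
for n in ('scene','top'):
    p=shot(n); cv2.imwrite(f'pics/{n}0.png',p['pixels']); print(n,p['C'].round(),p['fov_y'],p['attitude'])
    for k,z in dict(radio=60,small_knob=26,large_knob=28,small_pointer=26,large_pointer=28,tone_tip=132,volume_tip=136,tone_unit=114,fitted_a=130,paint_box=40,eraser=6,glue_stick=12).items():
        for b in boxes_of(p,k)[:4]: print(k,np.round(b['position']),round(b['confidence'],2),at(p,b['position'],z).round())
print(sense(),tips_ahead)
E
```

```text
pics
scene [-364. -507.  613.] 57.76523516580717 [-0.46660017  0.76564165 -0.37899286  0.22900122]
radio [444. 288.] 0.91 [ 447. -223.   60.]
large_knob [211. 233.] 0.55 [349. 467.  28.]
tone_tip [243. 232.] 0.67 [275. 237. 132.]
volume_tip [451. 274.] 0.39 [ 392. -252.  136.]
tone_unit [354. 261.] 0.71 [349. -43. 114.]
tone_unit [456. 263.] 0.48 [ 478. -230.  114.]
fitted_a [357. 262.] 0.73 [327. -65. 130.]
fitted_a [428. 243.] 0.65 [ 497. -151.  130.]
fitted_a [483. 269.] 0.52 [ 464. -294.  130.]
paint_box [356. 263.] 0.6 [449.  14.  40.]
eraser [244. 229.] 0.43 [457. 444.   6.]
top [ 251.   83. 1178.] 49.8815666083464 [-0.04249331  0.71325452 -0.69832377  0.04249974]
radio [461. 210.] 0.65 [ 438. -222.   60.]
small_knob [210. 237.] 0.51 [371. 333.  26.]
large_knob [154. 244.] 0.85 [352. 456.  28.]
large_knob [161. 282.] 0.64 [268. 436.  28.]
large_knob [232. 184.] 0.58 [493. 289.  28.]
small_pointer [211. 237.] 0.59 [370. 330.  26.]
large_pointer [153. 246.] 0.86 [347. 459.  28.]
large_pointer [161. 282.] 0.83 [267. 436.  28.]
large_pointer [230. 185.] 0.52 [490. 293.  28.]
large_
[... 393 characters left out ...]
2.]
{'time_s': 1.3, 'joints': array([-1.55442844e+00,  3.12892217e-01,  1.49772184e+00,  7.76621342e-06,
        1.33100453e+00, -2.23389643e-01]), 'dq': array([ 0.00052094,  0.00090957, -0.00092775, -0.00102373,  0.00011189,
       -0.00046272]), 'tau': array([-7.82758652e-04, -4.12168658e+01, -2.59899133e+01, -2.22831109e-04,
        5.23963681e-04, -4.60593441e-06]), 'eef_pos': array([ 124.66543118, -509.98083871,  248.28993071]), 'ee_rot': array([-1.25060683e-05,  9.92823252e-01,  1.19590926e-01,  5.09144463e-06]), 'force': array([-0.68308765,  0.44310664, -0.37541359]), 'wrist_torque': array([0.01185444, 0.0620865 , 0.03625507]), 'grip_force': 0.0, 'grip_width': 0.9994699294569246} 17.0
```

Run:
```python
import cv2
a=cv2.imread('pics/top0.png')[150:320,120:300]; b=cv2.imread('pics/top0.png')[150:270,400:540]
cv2.imwrite('pics/a.png',cv2.resize(a,None,fx=3.5,fy=3.5,interpolation=cv2.INTER_CUBIC)[:600,:800])
```

```text
(no output)
```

View pics/top0.png

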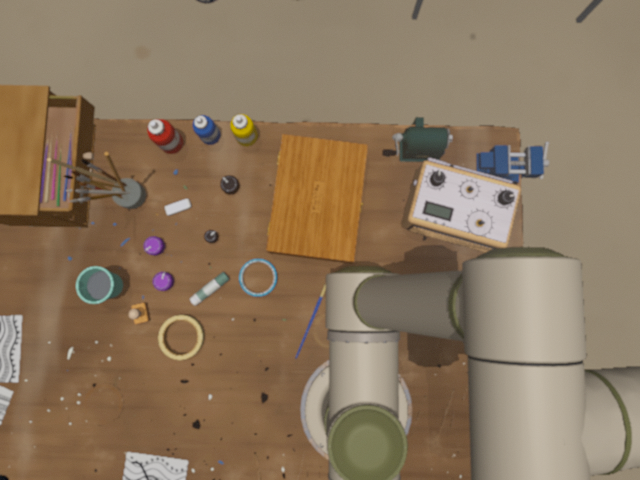

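View pics/a.png

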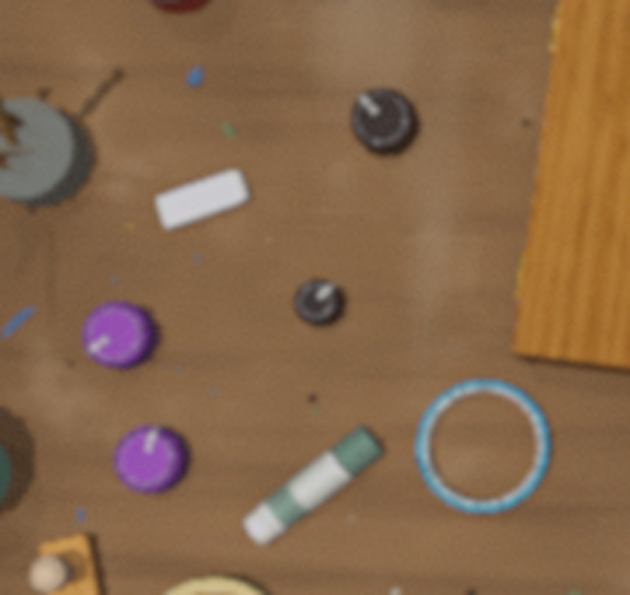

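The top view shows the black small knob at (211,237), the black large knob at (230,185), and purple decoys at (153,246) and (162,281). On the radio, the knobs at (438,180) and (507,197) are already fitted. The bare tone shaft is the middle one at (469,188) and the volume shaft is at (480,223). I'll look at the shafts first.

Call:
drive_tool(commands="0.28 0.25 0.03 0 0 0 100;0.28 0.25 0.03 0 0 0 100;0.28 0.25 0.03 0 0 0 100;0.28 0.25 0.03 0 0 0 100;0.28 0.25 0 0 0 0 100;0.28 0.25 0 0 0 0 100;0.28 0.25 0 0 0 0 100;0.28 0.25 0 0 0 0 100;0.28 0.25 0 0 0 0 100;0.28 0.25 0 0 0 0 100;0.28 0.25 0 0 0 0 100;0 0 0 0 0 0 100;0 0 0 0 0 0 100")

```text
time_s: 2.38
eef_pos: [433.5, -233.8, 260.2]
ee_rot: [-0.0, 0.993, 0.121, -0.0]
force: [-0.5, -0.7, -0.0]
grip_width: 0.999
grip_force: 0.0
```

Run:
```python
from h import *
p=shot('wrist'); cv2.imwrite('pics/w1.png',p['pixels']); print(p['s']['eef_pos'].round(1),p['tool_from_camera'],p['fov_y'],p['f'],p['C'])
for k,z in dict(tone_tip=132,volume_tip=136,tone_unit=114,fitted_a=142).items():
    for b in boxes_of(p,k)[:3]: print(k,np.round(b['position']),round(b['confidence'],2),at(p,b['position'],z).round(1))
```

```text
[ 433.5 -233.8  260.2] [[-8.65670752e-04 -9.63138580e-01 -2.69004324e-01  6.74129859e+01]
 [ 9.99999571e-01 -7.45356126e-04 -5.49393176e-04 -8.79270977e-01]
 [ 3.28637743e-04 -2.69004684e-01  9.63138812e-01 -1.25021758e+02]
 [ 0.00000000e+00  0.00000000e+00  0.00000000e+00  1.00000000e+00]] 65.70646984690485 371.64829954431775 [ 498.75453679 -216.72425891  385.17365669]
tone_tip [315. 171.] 0.5 [ 474.1 -220.5  132. ]
volume_tip [320. 271.] 0.77 [ 405.6 -240.7  136. ]
fitted_a [225. 126.] 0.73 [ 490.8 -155.2  142. ]
```

View pics/w1.png

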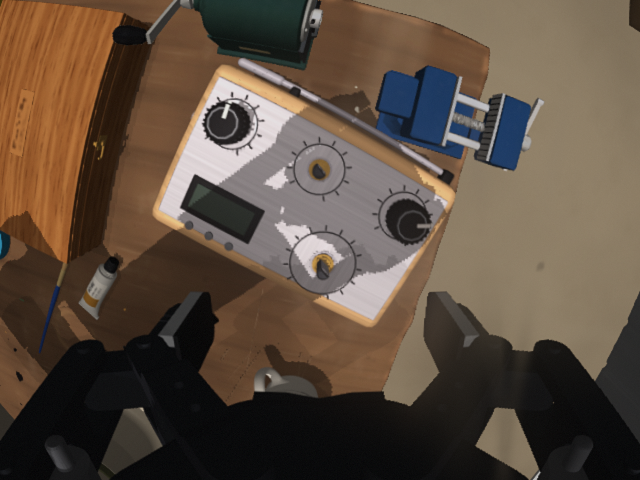

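The wrist view shows the bare tone shaft at (319,169), the volume shaft at (322,265), and fitted knobs at (228,122) and (407,221). I'll go closer to read the flats.

Call:
drive_tool(commands="-0.1 0 -0.35 0 0 0 100;-0.1 0 -0.35 0 0 0 100;0 0 -0.1 0 0 0 100;0 0 0 0 0 0 100;0 0 0 0 0 0 100;0 0 0 0 0 0 100")

```text
time_s: 3.13
eef_pos: [413.1, -235.9, 181.6]
ee_rot: [0.001, 0.993, 0.119, 0.001]
force: [0.2, 0.8, 0.3]
grip_width: 1.0
grip_force: 0.0
```

Run:
```python
from h import *
p=shot('wrist'); im=p['pixels']; cv2.imwrite('pics/w2.png',im); print(p['s']['eef_pos'].round(1),p['C'].round(1))
cs=[]
for k,z in dict(tone_tip=132,volume_tip=136).items():
    b=boxes_of(p,k)
    for x in b[:2]: print(k,np.round(x['position'],1),round(x['confidence'],2),at(p,x['position'],z).round(1))
for X in ([474,-221,125],[404,-243,130]):
    u=pix(p,X).round().astype(int); print(u)
    cs.append(cv2.resize(im[max(0,u[1]-30):u[1]+30,u[0]-30:u[0]+30],(400,400),interpolation=cv2.INTER_CUBIC))
cv2.imwrite('pics/w2c.png',np.hstack(cs))
```

```text
[ 413.1 -235.9  181.6] [ 478.2 -218.8  306.8]
tone_tip [323.6 147.4] 0.72 [ 473.2 -222.8  132. ]
tone_tip [296.4 180. ] 0.2 [ 455.2 -214.   132. ]
volume_tip [327.8 287.5] 0.82 [ 407.2 -241.2  136. ]
[320 144]
[329 289]
```

View pics/w2c.png

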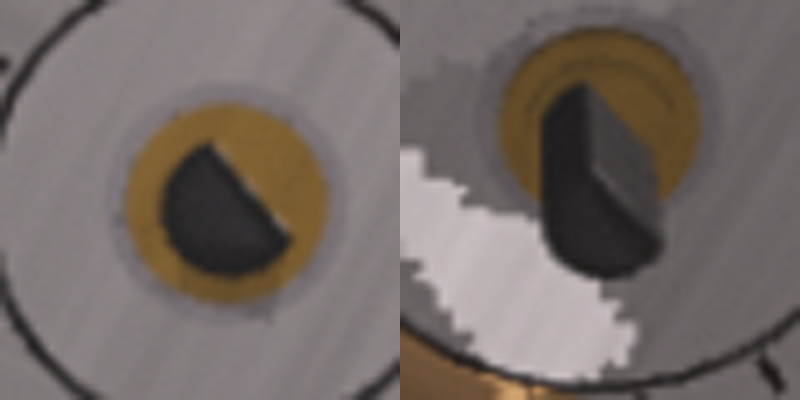

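```bash
cat > s2.py <<'E'
from h import *
M=q([0.001,.993,.119,.001]); T=np.array([[-8.65670752e-04,-9.63138580e-01,-2.69004324e-01],[9.99999571e-01,-7.45356126e-04,-5.49393176e-04],[3.28637743e-04,-2.69004684e-01,9.63138812e-01]])
p=dict(n='wrist',f=371.648,cx=320,cy=240,C=np.array([478.2,-218.8,306.8]),M=M.as_matrix()@T)
E
python3 - <<'E'
from s2 import *
def c(o,u): return np.array(o)+np.array(u)/6.6667-.5
def ang(o,a,b,z):
    A=at(p,c(o,a),z);B=at(p,c(o,b),z);d=B-A; n=np.array([-d[1],d[0]]); return A.round(1),B.round(1),round(np.linalg.norm(d),2),np.degrees(np.arctan2(n[1],n[0])).round(1)
t=(290,114);v=(299,259)
print('nut',at(p,c(t,(227,203)),114),'tip',at(p,c(t,(232,205)),130)); print(ang(t,(290,240),(210,143),131))
print('nut',at(p,c(v,(200,128)),114),'tip',at(p,c(v,(215,206)),134)); print(ang(v,(257,240),(190,165),135),ang(v,(255,150),(185,85),116))
E
```

```text
nut [ 476.43638751 -221.47686472  114.        ] tip [ 476.52775349 -221.63132237  130.        ]
(array([ 475.1, -226.2,  131. ]), array([ 480.4, -219.1,  131. ]), np.float64(8.88), np.float64(142.9))
nut [ 406.2713241  -241.46344456  114.        ] tip [ 407.83662662 -241.75974322  134.        ]
(array([ 406.3, -245.4,  135. ]), array([ 411., -239.,  135.]), np.float64(8.01), np.float64(143.3)) (array([ 406.2, -246.1,  116. ]), array([ 410.4, -239.1,  116. ]), np.float64(8.2), np.float64(148.9))
```

Call:
drive_tool(commands="-0.03 0.35 0.15 0 0 0 100;-0.03 0.38 0.15 0 0 0 100;-0.03 0.38 0.1 0 0 0 100;-0.03 0.38 0 0 0 0 100;-0.03 0.38 0 0 0 0 100;-0.03 0.38 0 0 0 0 100;-0.03 0.38 0 0 0 0 100;-0.03 0.38 0 0 0 0 100;-0.03 0.38 0 0 0 0 100;-0.03 0.38 0 0 0 0 100;-0.03 0.38 0 0 0 0 100;-0.03 0.38 -0.15 0 0 0 100;-0.03 0.38 -0.2 0 0 0 100;-0.03 0.38 -0.2 0 0 0 100;0 0.38 -0.2 0 0 0 100;0 0 0 0 0 0 100;0 0 0 0 0 0 100;0 0 0 0 0 0 100")

```text
time_s: 4.78
eef_pos: [371.2, 328.2, 147.9]
ee_rot: [-0.0, 0.993, 0.12, 0.001]
force: [0.7, -1.0, 0.7]
grip_width: 1.004
grip_force: 0.0
```

Run:
```python
from h import *
p=shot('wrist'); im=p['pixels']; cv2.imwrite('pics/w3.png',im); s=p['s'];print(s['eef_pos'].round(1),s['ee_rot'],s['joints'].round(2),p['C'].round(1))
for k,z in dict(small_knob=20,small_pointer=26).items():
    for x in boxes_of(p,k)[:2]: print(k,np.round(x['position'],1),round(x['confidence'],2),at(p,x['position'],z).round(1))
u=pix(p,[371,333,26]).round().astype(int); print(u)
o=np.clip(u-60,0,None); print('origin',o)
cv2.imwrite('pics/w3c.png',cv2.resize(im[o[1]:o[1]+120,o[0]:o[0]+120],None,fx=5,fy=5,interpolation=cv2.INTER_CUBIC))
```

```text
[371.2 328.2 147.9] [-6.82909845e-05  9.92800115e-01  1.19781694e-01  5.22702665e-04] [ 0.49  0.35  1.72 -0.    1.06  1.82] [436.3 345.1 273. ]
small_knob [311.9 222.3] 0.56 [376.4 335.3  20. ]
small_pointer [314.4 227.5] 0.57 [374.6 333.   26. ]
[313 232]
origin [253 172]
```

View pics/w3c.png

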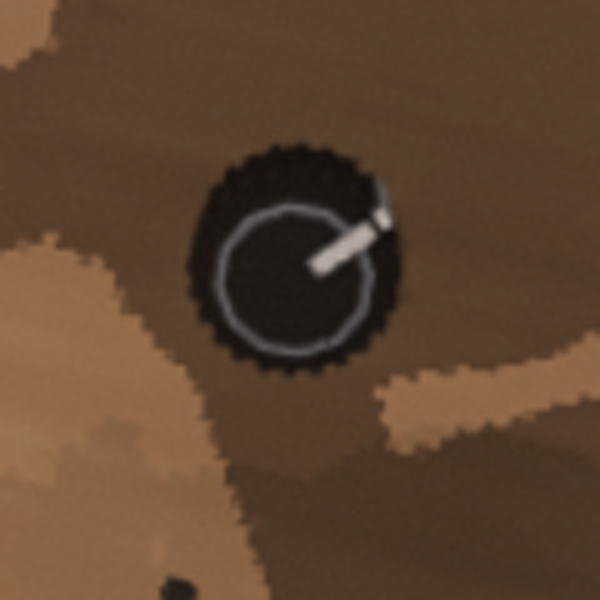

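The crop shows the black small knob with its ring centre at crop (294,279) and its pointer going to the upper right. No purple.

Run:
```python
from h import *
from s2 import T
p=dict(n='wrist',f=371.648,cx=320,cy=240,C=np.array([436.3,345.1,273]),M=q([-6.8e-5,.9928,.11978,5.2e-4]).as_matrix()@T)
g=lambda u: at(p,np.array([253,172])+np.array(u)/5-.5,26)
c=g((294,279)); print(c)
for a,b in (((318,267),(370,232)),((294,279),(370,232)),((294,279),(318,267)),((294,279),(388,216))):
    d=g(b)-g(a); print(np.degrees(np.arctan2(d[1],d[0])),np.hypot(*d[:2]))
```

```text
[376.87568145 336.81316796  26.        ]
-41.65530389517684 8.602996372687969
-43.90527343840151 12.274149766320987
-49.15228323715855 3.6932616810938534
-41.78453951791461 15.530845665215981
```

Call:
drive_tool(commands="0.06 0.09 -0.3 0 0 0 100;0 0 -0.35 0 0 0 100;0 0 -0.3 0 0 0 100;0 0 -0.2 0 0 0 100;0 0 -0.1 0 0 0 100;0 0 0 0 0 0 100;0 0 0 0 0 0 100;0 0 0 0 0 0 100;0 0 0 0 0 0 60;0 0 0 0 0 0 40;0 0 0 0 0 0 20;0 0 0 0 0 0 0;0 0 0 0 0 0 0;0 0 0 0 0 0 0;0 0 0 0 0 0 0", force=40)

```text
time_s: 6.18
eef_pos: [377.0, 337.5, 22.6]
ee_rot: [-0.0, 0.993, 0.12, 0.0]
force: [-2.2, -0.8, 6.1]
grip_width: 0.331
grip_force: 39.1
```

Call:
drive_tool(commands="0 0 0.2 0 0 0 0;0 0 0.3 0 0 0 0;0 0 0.3 0 0 0 0;0 0 0.3 0 0 0 0;0 0 0.2 0 0 0 0;0 0 0 0 0 0 0;0 0 0 0 0 0 0")

```text
time_s: 6.77
eef_pos: [377.0, 337.6, 152.7]
ee_rot: [-0.0, 0.993, 0.12, 0.001]
force: [1.1, -1.0, -1.0]
grip_width: 0.331
grip_force: 39.5
```

Run:
```python
from h import *
p=shot('wrist'); im=p['pixels']; cv2.imwrite('pics/w4.png',im); s=p['s'];print(s['eef_pos'].round(1),s['ee_rot'],s['force'],s['grip_width'],p['C'].round(1))
u=pix(p,s['eef_pos']).round().astype(int); print(u)
o=u-60; print('origin',o)
cv2.imwrite('pics/w4c.png',cv2.resize(im[o[1]:o[1]+120,o[0]:o[0]+120],None,fx=5,fy=5,interpolation=cv2.INTER_CUBIC))
```

```text
[377.  337.6 152.7] [-3.29202229e-04  9.92816441e-01  1.19644386e-01  7.92256953e-04] [ 1.06935508 -1.02743413 -0.96872313] 0.3308326593566907 [442.1 354.4 277.9]
[321 318]
origin [261 258]
```

View pics/w4c.png

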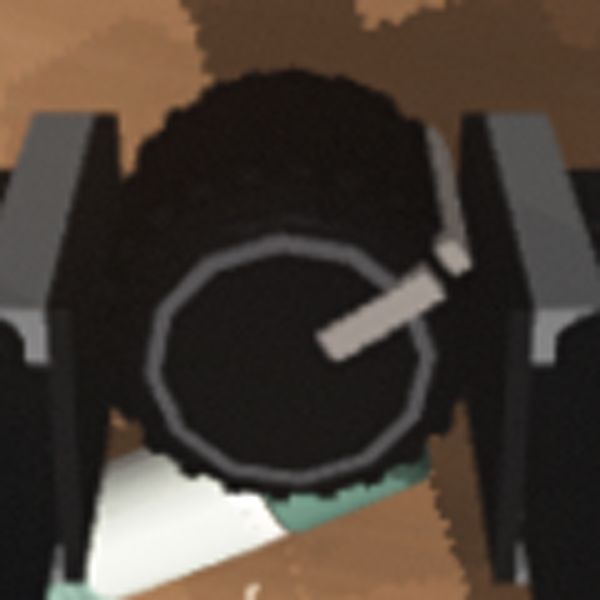

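The small knob is held between the pads. Its ring centre is at crop (290,358), and its pointer runs from (330,345) to (440,283).

Run:
```python
from h import *
from s2 import T
p=dict(n='wrist',f=371.648,cx=320,cy=240,C=np.array([442.1,354.4,277.9]),M=q([-3.3e-4,.99282,.11964,7.9e-4]).as_matrix()@T)
g=lambda u: at(p,np.array([261,258])+np.array(u)/5-.5,156.1)
c=g((290,358)); print(c, c-[377,337.6,152.7])
d=g((436,357))-g((147,357));print('ring d',np.hypot(*d))if 0 else print(np.linalg.norm(d))
for a,b in (((330,346),(436,281)),((290,358),(436,281)),((290,358),(460,255))):
    d=g(b)-g(a); print(np.degrees(np.arctan2(d[1],d[0])),np.hypot(*d[:2]))
```

```text
[375.68024078 338.8913102  156.1       ] [-1.31975922  1.2913102   3.4       ]
21.545702700174562
-41.31082220457121 9.422904211238857
-45.26999485564949 12.47399529531186
-41.69572828164255 15.042259566385038
```

Call:
drive_tool(commands="0.06 -0.37 0.13 0 0 0 0;0.06 -0.37 0.13 0 0 0 0;0.07 -0.37 0.13 0 0 0 0;0.07 -0.37 0 0 0 0 0;0.07 -0.37 0 0 0 0.05 0;0.07 -0.37 0 0 0 0.06 0;0.07 -0.37 0 0 0 0 0;0.07 -0.37 0 0 0 0 0;0.07 -0.37 0 0 0 0 0;0.07 -0.37 0 0 0 0 0;0.07 -0.37 0 0 0 0 0;0.07 -0.37 0 0 0 0 0;0.07 -0.37 0 0 0 0 0;0.07 -0.37 0 0 0 0 0;0.05 -0.37 0 0 0 0 0;0 -0.05 -0.1 0 0 0 0;0 0 -0.05 0 0 0 0;0 0 0 0 0 0 0;0 0 0 0 0 0 0;0 0 0 0 0 0 0")

```text
time_s: 8.48
eef_pos: [477.9, -221.4, 176.2]
ee_rot: [-0.0, 0.987, 0.163, -0.0]
force: [0.7, -0.1, 0.2]
grip_width: 0.33
grip_force: 39.6
```

Run:
```python
from h import *
p=shot('wrist'); im=p['pixels']; cv2.imwrite('pics/w5.png',im); s=p['s'];print(s['eef_pos'].round(2),s['ee_rot'],s['force'],p['C'].round(1),np.degrees(q(s['ee_rot']).as_euler('zyx')))
u=pix(p,s['eef_pos']).round().astype(int); o=u-80; print('origin',o)
cv2.imwrite('pics/w5c.png',cv2.resize(im[o[1]:o[1]+150,o[0]:o[0]+160],None,fx=4,fy=4,interpolation=cv2.INTER_CUBIC))
```

```text
[ 477.93 -221.36  176.24] [-1.87708723e-04  9.86613937e-01  1.63073290e-01 -8.39199525e-05] [ 0.74517839 -0.05922585  0.19309587] [ 541.6 -198.8  301.3] [-1.87706506e+01 -1.29954706e-02 -1.79980346e+02]
origin [241 239]
```

View pics/w5c.png

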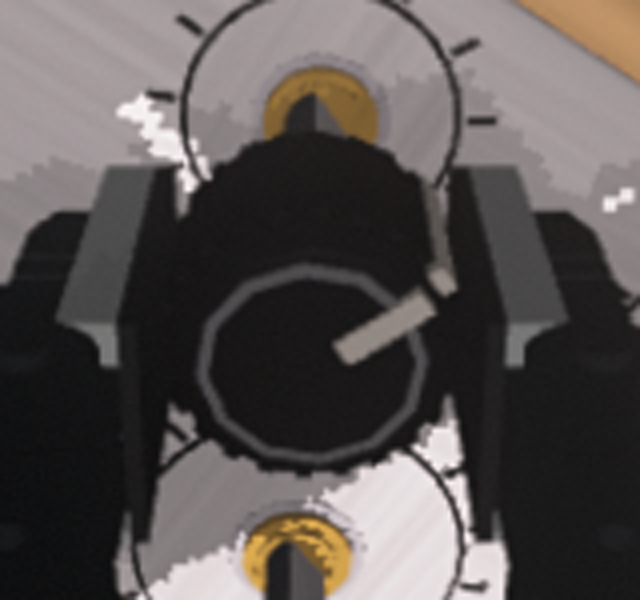

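Run:
```python
from h import *
from s2 import T
s=sense(); print(s['eef_pos'])
p=dict(n='wrist',f=371.648,cx=320,cy=240,C=np.array([541.6,-198.8,301.3]),M=q([-1.9e-4,.98661,.16307,-8.4e-5]).as_matrix()@T)
def g(u,z): return at(p,np.array([241,239])+np.array(u)/4-.5,z)
k=g((313,363),179.6); n=g((322,120),114); n2=g((322,120),116); print(k,n,n2)
print('shift',n-k)
print(np.linalg.norm(g((265,120),114)-g((380,120),114)))
for a,b in (((345,352),(432,302)),((313,363),(432,302)),((313,363),(447,281))):
    d=g(b,179.6)-g(a,179.6); print(np.degrees(np.arctan2(d[1],d[0])))
```

```text
[ 478.04020346 -221.50580132  176.49713351]
[ 476.55380061 -220.25808574  179.6       ] [ 477.14645001 -221.06354588  114.        ] [ 477.83468867 -220.82581447  116.        ]
shift [  0.59264941  -0.80546013 -65.6       ]
15.412380408381296
-38.02282829018257
-40.94176021326723
-36.362313134815174
```

Call:
drive_tool(commands="0 -0.01 -0.05 0 0 0 0;0 0 -0.05 0 0 0 0;0 0 -0.05 0 0 0 0;0 0 -0.04 0 0 0 0;0 0 -0.02 0 0 0 0;0 0 -0.02 0 0 0 0;0 0 -0.02 0 0 0 0;0 0 -0.02 0 0 0 0;0 0 0 0 0 0 0")

```text
time_s: 9.28
eef_pos: [477.8, -223.4, 148.8]
ee_rot: [-0.0, 0.987, 0.162, -0.0]
force: [-0.4, 0.7, -1.1]
grip_width: 0.331
grip_force: 39.6
```

Call:
drive_tool(commands="0 0 -0.02 0 0 0 0;0 0 -0.02 0 0 0 0;0 0 -0.02 0 0 0 0;0 0 -0.02 0 0 0 0;0 0 -0.01 0 0 0 0;0 0 0 0 0 0 0")

```text
time_s: 9.78
eef_pos: [477.8, -223.4, 139.9]
ee_rot: [-0.0, 0.987, 0.162, -0.0]
force: [0.0, 1.7, -1.2]
grip_width: 0.333
grip_force: 39.6
```

Call:
drive_tool(commands="0 0 -0.01 0 0 0 0;0 0 -0.01 0 0 0 0;0 0 0 0 0 0 0")

```text
time_s: 10.03
eef_pos: [477.9, -223.5, 138.5]
ee_rot: [0.0, 0.987, 0.162, 0.0]
force: [-0.9, 2.5, 3.5]
grip_width: 0.333
grip_force: 40.0
```

Call:
drive_tool(commands="0 0 -0.01 0 0 0 0;0 0 0 0 0 0 0;0 0 0 0 0 0 0")

```text
time_s: 10.28
eef_pos: [478.0, -223.5, 138.2]
ee_rot: [0.0, 0.987, 0.162, 0.0]
force: [-3.4, 4.8, 10.7]
grip_width: 0.325
grip_force: 40.6
```

Call:
drive_tool(commands="0 0 0.01 0 0 0 0;0 0 0 0 0 0 50;0 0 0 0 0 0 50;0 0 0 0 0 0 50;0 0 0 0 0 0 50;0 0 0 0 0 0 50;0 0 0.2 0 0 0 50;0 0 0.3 0 0 0 50;0 0 0.2 0 0 0 50;0 0 0 0 0 0 50;0 0 0 0 0 0 50")

```text
time_s: 11.2
eef_pos: [478.1, -223.7, 208.7]
ee_rot: [0.001, 0.987, 0.162, 0.001]
force: [0.1, 0.9, 0.5]
grip_width: 0.503
grip_force: 0.0
```

Run:
```python
from h import *
p=shot('wrist'); im=p['pixels']; cv2.imwrite('pics/w6.png',im); s=p['s'];print(s['eef_pos'].round(2),s['ee_rot'],s['force'],p['C'].round(1),s['grip_width'])
```

```text
[ 478.08 -223.73  208.71] [6.60070400e-04 9.86726603e-01 1.62387872e-01 5.94886638e-04] [0.10669392 0.86851682 0.50155178] [ 541.5 -201.1  333.8] 0.5028918410278644
```

View pics/w6.png

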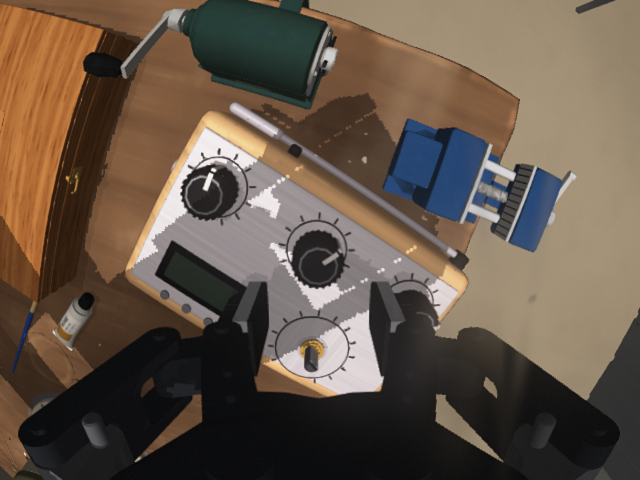

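The small knob is seated at pixel (318,258), pointer matching, level with its neighbours, and its grip left cleanly. Next is the large knob.

Call:
drive_tool(commands="0.01 0.37 0.1 0 0 0 60;0.01 0.37 0 0 0 0.155 100;0.01 0.37 0 0 0 0.155 100;0.01 0.37 0 0 0 0.155 100;0.01 0.37 0 0 0 0.155 100;0.01 0.37 0 0 0 0.155 100;0.01 0.37 0 0 0 0.155 100;0.01 0.37 0 0 0 0.155 100;0.01 0.37 0 0 0 0.155 100;0.01 0.37 0 0 0 0.155 100;0.01 0.37 0 0 0 0.155 100;0.01 0.37 -0.1 0 0 0 100;0.01 0.37 -0.15 0 0 0 100;0.01 0.37 -0.2 0 0 0 100;0 0 -0.2 0 0 0 100;0 0 0 0 0 0 100;0 0 0 0 0 0 100;0 0 0 0 0 0 100")

```text
time_s: 12.75
eef_pos: [492.2, 293.3, 154.0]
ee_rot: [0.0, 0.717, 0.697, 0.0]
force: [0.1, 0.4, 0.8]
grip_width: 1.0
grip_force: 0.0
```

Run:
```python
from h import *
import pickle
p=shot('wrist'); im=p['pixels']; cv2.imwrite('pics/w7.png',im); s=p['s'];print(s['eef_pos'].round(1),s['ee_rot'],s['joints'].round(2),p['C'].round(1))
pickle.dump(p,open('w7.pkl','wb'))
for k,z in dict(large_knob=20,large_pointer=28).items():
    for x in boxes_of(p,k)[:3]: print(k,np.round(x['position'],1),round(x['confidence'],2),at(p,x['position'],z).round(1))
u=pix(p,[492,293,28]).round().astype(int); print(u)
o=np.clip(u-60,0,None); print('origin',o)
cv2.imwrite('pics/w7c.png',cv2.resize(im[o[1]:o[1]+120,o[0]:o[0]+120],None,fx=5,fy=5,interpolation=cv2.INTER_CUBIC))
```

```text
[492.2 293.3 154. ] [1.49691381e-04 7.17033289e-01 6.97038900e-01 1.11614295e-04] [ 0.33  0.5   1.48 -0.    1.16  0.36] [493.3 362.1 279. ]
large_knob [129.4  24.9] 0.8 [353.1 459.5  20. ]
large_knob [323.9 224.4] 0.79 [495.3 298.2  20. ]
large_knob [55.4 74.3] 0.77 [279.  433.9  20. ]
large_pointer [321.3 222.1] 0.9 [493.5 301.9  28. ]
large_pointer [128.8  23.4] 0.59 [356.9 457.9  28. ]
large_pointer [49.6 72.1] 0.57 [279.  435.1  28. ]
[319 235]
origin [259 175]
```

View pics/w7c.png

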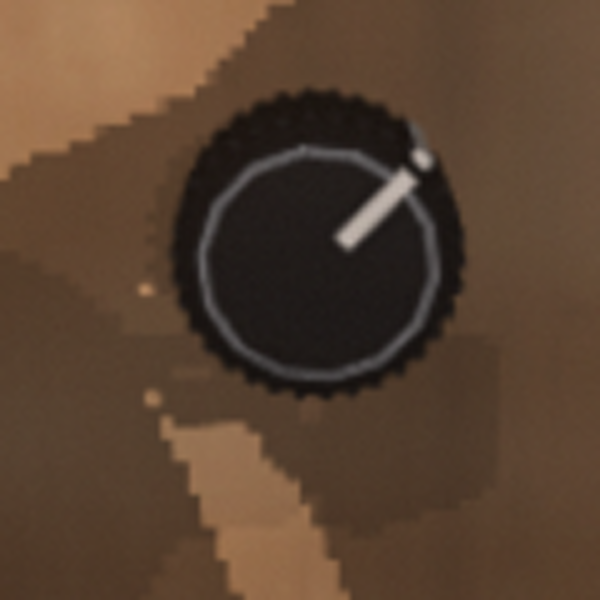

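The large black knob's ring centre is at crop (320,264), with its pointer running to the upper right at (410,177). It is not purple.

Run:
```python
from h import *
import pickle
p=pickle.load(open('w7.pkl','rb'))
g=lambda u: at(p,np.array([259,175])+np.array(u)/5-.5,28)
print(g((320,264)),g((320,264))-p['s']['eef_pos'])
for a,b in (((345,241),(410,177)),((320,264),(410,177)),((320,264),(422,159))):
    d=g(b)-g(a); print(np.degrees(np.arctan2(d[1],d[0])),np.hypot(*d[:2]))
```

```text
[494.24509553 298.14977642  28.        ] [   1.99533731    4.82053135 -125.98816809]
43.88853557085208 12.740206621325122
43.3520149260332 17.522984416978627
45.15813713128796 20.475198517726202
```

Call:
drive_tool(commands="0.03 0.05 -0.3 0 0 0 100;0 0 -0.35 0 0 0 100;0 0 -0.3 0 0 0 100;0 0 -0.22 0 0 0 100;0 0 -0.12 0 0 0 100;0 0 -0.01 0 0 0 100;0 0 0 0 0 0 100;0 0 0 0 0 0 100;0 0 0 0 0 0 70;0 0 0 0 0 0 55;0 0 0 0 0 0 40;0 0 0 0 0 0 20;0 0 0 0 0 0 0;0 0 0 0 0 0 0;0 0 0 0 0 0 0", force=40)

```text
time_s: 14.15
eef_pos: [495.1, 299.2, 24.2]
ee_rot: [0.0, 0.717, 0.697, 0.0]
force: [-1.0, -1.6, 5.3]
grip_width: 0.476
grip_force: 39.8
```

Call:
drive_tool(commands="0 0 0.2 0 0 0 0;0 0 0.35 0 0 0 0;0 0 0.35 0 0 0 0;0 0 0.35 0 0 0 0;-0.06 -0.36 0.15 0 0 0 0;-0.06 -0.36 0.15 0 0 -0.159 0;-0.06 -0.36 0.15 0 0 -0.159 0;-0.06 -0.36 0.15 0 0 -0.159 0;-0.06 -0.36 0 0 0 -0.159 0;-0.06 -0.36 0 0 0 -0.159 0;-0.06 -0.36 0 0 0 -0.159 0;-0.06 -0.36 0 0 0 -0.159 0;-0.06 -0.36 0 0 0 -0.159 0;-0.06 -0.36 0 0 0 -0.159 0;-0.06 -0.36 0 0 0 -0.159 0;-0.06 -0.36 0 0 0 -0.159 0;-0.06 -0.36 0 0 0 0 0;-0.05 -0.37 0 0 0 0 0;-0.05 -0.37 0 0 0 0 0")

```text
time_s: 15.73
eef_pos: [406.2, -244.6, 208.6]
ee_rot: [0.0, 0.996, 0.085, 0.0]
force: [1.3, 0.8, -0.4]
grip_width: 0.474
grip_force: 40.5
```

Call:
drive_tool(commands="0 0 -0.15 0 0 0 0;0 0 -0.1 0 0 0 0;0 0 0 0 0 0 0;0 0 0 0 0 0 0")

```text
time_s: 16.07
eef_pos: [406.8, -242.8, 183.4]
ee_rot: [-0.0, 0.996, 0.085, -0.0]
force: [0.7, 0.3, -0.6]
grip_width: 0.47
grip_force: 40.6
```

Run:
```python
from h import *
import pickle
p=shot('wrist'); im=p['pixels']; cv2.imwrite('pics/w8.png',im); s=p['s'];print(s['eef_pos'].round(2),s['ee_rot'],s['force'],p['C'].round(1),s['grip_width'])
pickle.dump(p,open('w8.pkl','wb'))
u=pix(p,s['eef_pos']).round().astype(int); o=u-80; print('origin',o)
cv2.imwrite('pics/w8c.png',cv2.resize(im[o[1]:o[1]+150,o[0]:o[0]+160],None,fx=4,fy=4,interpolation=cv2.INTER_CUBIC))
```

```text
[ 406.75 -242.76  183.45] [-2.41700521e-04  9.96391293e-01  8.48781052e-02 -2.02181183e-04] [ 0.71678459  0.28641489 -0.64121822] [ 473.1 -230.6  308.4] 0.47025303190808887
origin [241 238]
```

View pics/w8c.png

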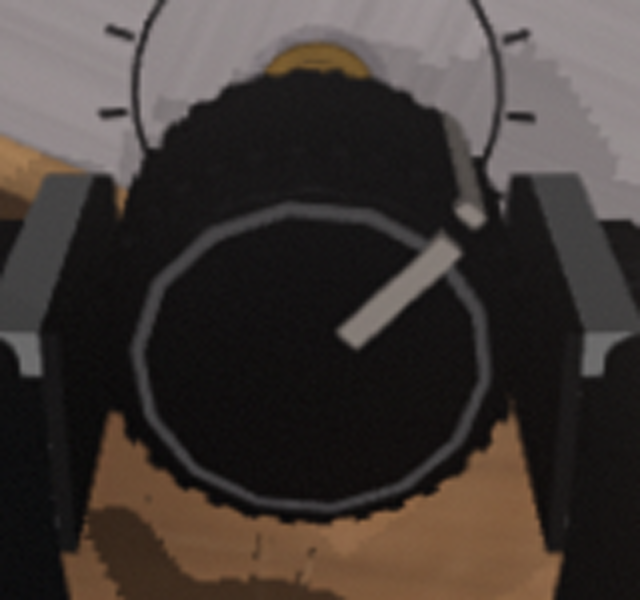

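Both the pointer and the dial are visible. The knob's ring centre is at crop (312,357), and the volume nut is centred near (318,95).

Run:
```python
from h import *
import pickle
p=pickle.load(open('w8.pkl','rb')); e=p['s']['eef_pos']
def g(u,z): return at(p,np.array([241,238])+np.array(u)/4-.5,z)
zt=e[2]+3.8
k=g((312,357),zt); n=g((318,94),114); print(k-e,n,'shift',n-k, 'ring',np.linalg.norm(g((133,357),zt)-g((490,357),zt)))
for a,b in (((347,340),(450,243)),((312,357),(450,243)),((312,357),(472,215))):
    d=g(b,zt)-g(a,zt); print(np.degrees(np.arctan2(d[1],d[0])))
```

```text
[-1.73499118  0.62861019  3.8       ] [ 405.22743625 -242.87899397  114.        ] shift [  0.2075854   -0.75140656 -73.24666431] ring 33.33523121224693
-33.08175109963012
-36.90233889758055
-34.91493775072565
```

Call:
drive_tool(commands="0.005 -0.01 -0.05 0 0 0 0;0 0 -0.05 0 0 0 0;0 0 -0.05 0 0 0 0;0 0 -0.05 0 0 0 0;0 0 -0.03 0 0 0 0;0 0 -0.02 0 0 0 0;0 0 -0.02 0 0 0 0;0 0 -0.02 0 0 0 0;0 0 0 0 0 0 0")

```text
time_s: 16.87
eef_pos: [407.3, -243.8, 154.1]
ee_rot: [-0.0, 0.996, 0.085, -0.0]
force: [-0.7, -0.4, -1.4]
grip_width: 0.476
grip_force: 40.6
```

Call:
drive_tool(commands="0 0 -0.02 0 0 0 0;0 0 -0.02 0 0 0 0;0 0 -0.02 0 0 0 0;0 0 -0.02 0 0 0 0;0 0 -0.01 0 0 0 0;0 0 0 0 0 0 0")

```text
time_s: 17.37
eef_pos: [407.3, -243.9, 145.1]
ee_rot: [-0.0, 0.996, 0.085, -0.0]
force: [-0.3, -0.1, -0.4]
grip_width: 0.467
grip_force: 40.6
```

Call:
drive_tool(commands="0 0 -0.01 0 0 0 0;0 0 -0.01 0 0 0 0;0 0 0 0 0 0 0;0 0 0 0 0 0 0")

```text
time_s: 17.7
eef_pos: [407.4, -244.0, 143.6]
ee_rot: [0.0, 0.996, 0.085, 0.0]
force: [-0.7, 1.8, 3.5]
grip_width: 0.471
grip_force: 40.8
```

Call:
drive_tool(commands="0 0 -0.01 0 0 0 0;0 0 -0.01 0 0 0 0;0 0 -0.01 0 0 0 0;0 0 -0.01 0 0 0 0;0 0 0 0 0 0 0;0 0 0 0 0 0 0")

```text
time_s: 18.2
eef_pos: [407.5, -244.0, 139.6]
ee_rot: [0.0, 0.996, 0.085, 0.0]
force: [-1.7, 1.1, 7.2]
grip_width: 0.473
grip_force: 41.4
```

Call:
drive_tool(commands="0 0 -0.005 0 0 0 0;0 0 -0.005 0 0 0 0;0 0 0 0 0 0 0;0 0 0 0 0 0 0;0 0 0 0 0 0 0")

```text
time_s: 18.62
eef_pos: [407.6, -244.0, 139.4]
ee_rot: [0.0, 0.996, 0.085, 0.0]
force: [-4.0, 3.9, 14.8]
grip_width: 0.472
grip_force: 41.9
```

```bash
python3 -c "
from rig import *
s=sense();print(s['eef_pos'],s['force'],s['grip_force']);print(finish_job())"
```

```text
[ 407.55816045 -244.02606892  139.373621  ] [-4.01406023  3.91437949 14.80186115] 41.94843113422394
the job is handed in; nothing more can be done
None
```

The small knob is home on the bare middle tone shaft. The large knob is on the volume shaft and was still held pressed to its stop (about 15 N) when I handed the job in at about 19 s. The final press was checked by force and height only, since my 10 pictures were used up.

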